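# Set the parallel rule over the edge of the chart chest

## Robot

A 7-joint arm with a two-finger parallel gripper is mounted at the origin on the work surface. World frame = base frame: x ahead of the robot, y to its left, z up, the work surface at z = 0. Lengths are in m, angles in rad, forces in N, time in s.
With the tool pointing down it reaches from about 0.4 to 0.85 m from the base axis. Payload 10.4 kg.
Tool frame: the origin (TCP) lies on the centre line of the jaws, within the pads' length; the fingertips stand 11 mm ahead of it and the grasp point (between the pads) lies 8 mm behind it (tip_reach is the distance from the TCP to the fingertips, in m); z points along the fingers, y is the line along which they close (so a half turn about z gives the same grasp; the last joint's range is limited). The gripper opens to 85 mm and grips with 20 to 120 N. Pads are 22 mm wide; open, the fingers measure 114 mm over their backs; the gripper's body (76 mm by 85 mm) begins 54 mm behind the grasp point. The pads swing forward as they close: fully open they stand 13 mm farther back than shut.
Start: joints at [-1.194, 0.332, -0.065, 1.46, 0.022, 1.35, -0.088], TCP at [0.243, 0.576, 0.242] pointing down, gripper open.
Joint ranges: [-2.6, 2.6], [-0.5, 2.12], [-1.47, 1.34], [0.16, 2.42], [-1.27, 4.41], [0.06, 2.06], [-2.6, 2.6]. Speed limits (rad/s): [2.22, 2.22, 2.79, 2.79, 3.14, 3.14, 3.14].

## Interface

Orientations are given as a unit quaternion [x, y, z, w].
In Python, from workcell import get_obs, camera, hand_in, tip_reach gives the robot as it stands. The module is installed in compiled form; this text tells all that it offers.
- The arm moves only by the tool move_arm, never from a script. Its argument "plan" is a list of rows, each an object with "delta_pos": the shift along the tool's x, y, z in parts of the range, where 1.0 means 0.8 m, a list of three; "turn": the turn, a rotation vector about the tool's x, y, z in normalised numbers (1 is 2 rad), a list of three; "fingers": the closure, from 0 (fully open) to 1 (shut). A call has 1 to 12 rows; each row is the pose to reach, as a shift and turn from the pose commanded when the call began, along the tool's axes at that moment; what a row does not reach only later rows make up. A row lasts 1/8 s, in which the tool goes at most 62.5 mm and 10.7 degrees, less where a joint would pass 70% of its speed; a pose out of reach is approached as far as the arm can. A call with a gripper value outside its range is refused whole. The fingers move at their own pace and stop on an object; "force" is the grip in N (left out, the last holds). Time passes only in rows, so rows that repeat a pose let the fingers close. It gives the time, the measured TCP pose, the force, the opening and the grip force at its end, in the units of the state.
- get_obs(): the state, without advancing time (a new reading comes with each control period).
- camera(name): name is "side" or "top"; returns a dict with "color" (400x640x3 uint8, red, green, blue), "range_z" (400x640 float32, m along the optical axis (not along the pixel's ray), 0 where there is no reading), "fx", "fy", "cx", "cy" (pixels), "k1" (the pictures are not rectified: a ray, as slopes to the right and down, at radius r is drawn at 1 + k1 r^2 times it, then the intrinsics apply), "R" (3x3) and "t" (3): a world point X has camera coordinates R X + t. Camera axes: x right, y down, z forward; pixel columns grow to the right and rows downward; lengths in m; the calibration is good to about 2 mm. A picture is of the moment at which its call begins.
- hand_in(): hands the job in; it is judged then, once.
The state is a dict: "clock": time; "joint_pos": joint angles; "joint_velocities": joint speeds; "tau": joint torques, N m; "position": TCP position; "ee_rot": TCP orientation; "ft_force": force on the tool from outside, world axes, zero at the start; "torque": the same for the moment, N m; "grip_width": opening from 0.0 (shut) to 1.0 (fully open); "grasp_force": force on a finger pad.
Only numpy, scipy, OpenCV 4.12 (cv2) and the standard library are available. Lean on these libraries where they do the work, as an engineer would, in place of code of your own. Each camera call takes 0.05 s, during which the arm holds its last target. There are 200 camera calls.

## Task

The flat parallel rule is hard to pick up where it lies, so push it with your fingertips across the top of the chart chest towards the robot until it sticks out over the chest's front edge, with the red line along the rule lying right on that edge from end to end and the rest of the rule still flat on the chest. Only slide it: do not lift it or let it fall. Leave the compass, dividers, pencil cup, mug and logbook where they are.

Things in the scene. Friction and masses are not known exactly. Their poses are not given: they have to be found in the camera images.
- rule: Grey aluminium parallel rule, rigid, flat, 300 (its y) x 70 (x) x 6 mm, about 0.25 kg. Origin: centre of its underside. Front long edge x = -35 mm; rear x = +35 mm, an upright face to push on. Red line along its whole length on top at x = -13 mm (black strip at x = 0). Black knob, 14 mm wide, 10 mm above the top at x = +18, y = 0. Starts flat on the chest, turned up to 0.25 rad from its edge.
- line_left (a point): Point on the red line, on top of the rule, 140 mm from the middle towards the rule's +y end (rule frame x = -13, y = +140, z = 6 mm).
- line_right (a point): Point on the red line, on top of the rule, 140 mm from the middle towards the rule's -y end (rule frame x = -13, y = -140, z = 6 mm).
- chest: Flat pale-wood chart chest fixed on the table, a block 360 (its x) x 600 (y) x 70 mm high with drawer fronts. Origin: centre of its underside, z up. Top level at z = 70 mm; its straight front edge, x = -180 mm, faces the robot. Turned up to 0.15 rad. The rule slides on it with plain friction.
- chest_edge (a point): Middle of the chest's top front edge (chest frame x = -180, y = 0, z = 70 mm).
- compass: White plastic puck-shaped hand-bearing compass, 66 mm across, 32 mm high, loose on the rear part of the chest's top (about 265 mm behind the front edge). Origin at the centre of its underside. Bystander.
- dividers: Stainless steel divider set lying flat, 150 mm long along its y, 35 mm wide, up to 13 mm high, loose on the rear part of the chest's top. Origin on the underside at mid-length. Bystander.
- cup: Clear acrylic pencil cup, 72 mm across, 100 mm high, with pencils up to 165 mm high, loose on the rear part of the chest's top. Origin at the centre of its underside. Bystander.
- mug: Blue ceramic mug, 80 mm across, 90 mm high, on the table left of the chest. Origin at the centre of its underside. Bystander.
- logbook: Blue closed logbook, 210 x 150 x 22 mm, flat on the table left of the chest. Origin at the centre of its underside. Bystander.

How it is judged:
By the outcome, as a careful person would: the job done as asked, in the order asked, and still so for the second after the job is handed in, with the robot touching nothing.
It also fails if it takes over 40 s, if anything falls off the work surface, if the arm or the gripper's body presses on something with over 40 N, if the wrist force passes 120 N, or if a joint passes its speed limit or range.

## Working session

There is one attempt and no reset: what is moved stays moved. The work goes in short steps, Python scripts to look and compute and a tool call to move; the robot and the scene stay as the last step left them, time stands still between calls to the robot, and variables do not carry over. Pictures are saved under pics/ and viewed, at most 10 in all, crops included, and the job is handed in when it is done.

Besides the shell and the picture viewer there is one more tool, called after "Request:" by a JSON object that holds its "fn" and its "kwargs", one argument or row to a line. move_arm: Moves the arm, as the interface text tells. Its arguments: {"type":"object","properties":{"plan":{"type":"array","items":{"type":"object","properties":{"delta_pos":{"type":"array","items":{"type":"number"}},"turn":{"type":"array","items":{"type":"number"}},"fingers":{"type":"number"}}}},"force":{"type":"number"}},"required":["plan"]}

```bash
mkdir -p pics; python3 - <<'E'
from workcell import *
import cv2
o=get_obs();print({k:(v if not hasattr(v,'round') else v) for k,v in o.items()},tip_reach)
for n in("top","side"):
    c=camera(n);cv2.imwrite(f"pics/{n}0.png",c["color"][:,:,::-1]);print(n,c["fx"],c["fy"],c["cx"],c["cy"],c["k1"],c["R"],c["t"])
E
```

```text
{'clock': 0.0, 'joint_pos': array([-1.19360251,  0.33290511, -0.06472608,  1.46092861,  0.02159669,
        1.34986966, -0.08851823]), 'joint_velocities': array([ 0.00135558, -0.00054745,  0.00061492,  0.00048744, -0.00255832,
       -0.00010969, -0.00053152]), 'tau': array([-1.94413115e-03, -6.25448656e+01,  4.74607525e-02, -3.91596794e+01,
        1.60097791e-02,  9.84658574e-03,  3.25253143e-05]), 'position': array([0.24312112, 0.57539975, 0.24150128]), 'ee_rot': array([ 1.98555302e-01,  9.80089430e-01, -6.98194159e-04, -1.15135070e-04]), 'ft_force': array([ 0.0952987 ,  0.13459205, -0.14465012]), 'torque': array([ 0.00934096,  0.02452797, -0.01226501]), 'grasp_force': 0.0, 'grip_width': 0.9969268577487558} 0.011
top 427.36285147901043 427.36285147901043 322.5564503889624 197.8347101933416 -0.04696214523281492 [[ 0.00376744 -0.99996645 -0.00727296]
 [-0.99727652 -0.0032214  -0.07368281]
 [ 0.07365691  0.00753074 -0.99725521]] [0.1449321  0.58708174 1.03712478]
side 434.0424074596119 434.0424074596119 319.37938869382344 204.39324149339524 -0.11226135858661081 [[ 0.91022786 -0.41376526  0.01683898]
 [-0.25085287 -0.58328348 -0.77256276]
 [ 0.32948153  0.69898404 -0.63471508]] [-0.47286605  0.27968521  0.86216719]
```

View pics/top0.png

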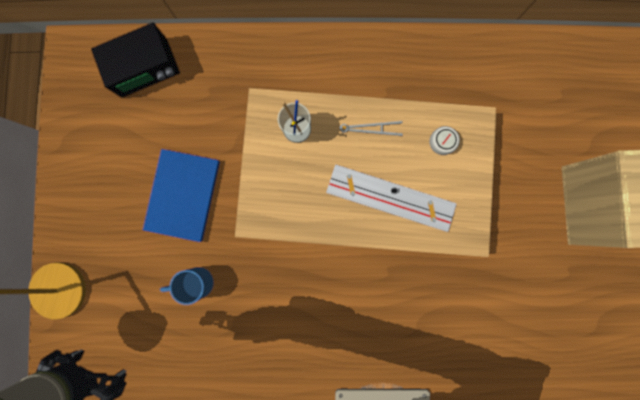

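View pics/side0.png

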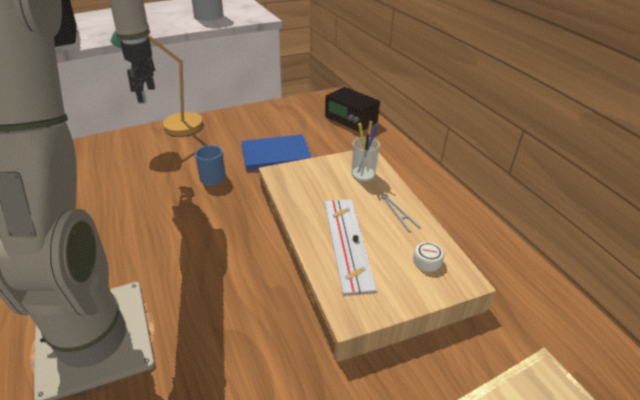

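```bash
cat > h.py <<'E'
from workcell import *
import cv2, numpy as np
def und(c,uv):
    K=np.array([[c["fx"],0,c["cx"]],[0,c["fy"],c["cy"]],[0,0,1]])
    return cv2.undistortPoints(np.array(uv,float).reshape(-1,1,2),K,np.array([c["k1"],0,0,0,0]))[:,0]
def cast(c,uv,z):
    d=np.c_[und(c,uv),np.ones(len(uv))]@c["R"]; o=-c["R"].T@c["t"]
    return o+d*((z-o[2])/d[:,2])[:,None]
def cloud(c):
    v,u=np.mgrid[:400,:640]; uv=np.c_[u.ravel(),v.ravel()]
    d=np.c_[und(c,uv),np.ones(len(uv))]*c["range_z"].ravel()[:,None]
    return ((d-c["t"])@c["R"]).reshape(400,640,3)
def fit(P):   # robust line through xy as x=a+b*y
    P=P[:,:2]
    for _ in range(4):
        b,a=np.polyfit(P[:,1],P[:,0],1); r=P[:,0]-a-b*P[:,1]; P=P[abs(r)<max(2*r.std(),5e-4)]
    return a,b,r.std(),len(P),P[:,1].min(),P[:,1].max()
def red(c,box=None):
    I=c["color"].astype(int); r,g,b=I[...,0],I[...,1],I[...,2]
    w=np.clip(r-np.maximum(g,b)-0,0,None)*((r-g>60)&(abs(g-b)<45)&(r>120))
    return w
E
python3 - <<'E'
from h import *
for n in("top","side"):
    c=camera(n); print(n,"cam",-c["R"].T@c["t"])
    X=cloud(c); ok=(c["range_z"]>0)
    m=ok&(abs(X[...,2]-.07)<.02)&(X[...,0]>.3)&(abs(X[...,1])<.5)
    m=cv2.morphologyEx(m.astype(np.uint8),cv2.MORPH_OPEN,np.ones((5,5)))
    print("z",np.median(X[m>0][:,2]),X[m>0][:,2].std())
    cs,_=cv2.findContours(m,cv2.RETR_EXTERNAL,cv2.CHAIN_APPROX_NONE); k=max(cs,key=cv2.contourArea)
    box=cv2.boxPoints(cv2.minAreaRect(k)); print(box, cast(c,cv2.approxPolyDP(k,12,True)[:,0],.07).round(3).tolist())
    w=red(c); v,u=np.nonzero(w); P=cast(c,np.c_[u,v],.076); s=(P[:,0]>.4)&(P[:,0]<.75)&(abs(P[:,1])<.3)
    print("red",s.sum(),fit(P[s]))
    o=c["color"].copy(); o[w>0]=[0,255,0]; cv2.drawContours(o,[k],-1,(255,0,255),1)
    cv2.imwrite(f"pics/{n}1.png",o[:,:,::-1])
    np.save(f"/tmp/{n}.npy",c,allow_pickle=True)
a=cv2.imread("pics/top1.png")[60:280,220:520];b=cv2.imread("pics/side1.png")[130:370,230:510]
cv2.imwrite("pics/c1.png",np.hstack([cv2.resize(a,(400,293)),cv2.resize(b,(400,293))]))
E
```

```text
top cam [0.5085454  0.13900814 1.07859001]
z 0.06951822944842026 0.003325763395917297
[[234.27646 237.40588]
 [245.78824  87.75294]
 [499.4412  107.26471]
 [487.9294  256.91766]] [[0.847, 0.326, 0.07], [0.492, 0.353, 0.07], [0.447, -0.244, 0.07], [0.805, -0.268, 0.07]]
red 257 (np.float64(0.5747719722518793), np.float64(0.32006697642953613), np.float64(0.0014972225892793164), 239, np.float64(-0.15048869398118106), np.float64(0.12915635038257187))
side cam [ 0.21650752 -0.63516089  0.77126748]
z 0.06997644273353078 0.004971437415292816
[[256.33014 169.06807]
 [410.62634 100.73688]
 [496.63403 294.94775]
 [342.33783 363.27896]] [[0.491, 0.353, 0.07], [0.44, -0.249, 0.07], [0.788, -0.279, 0.07], [0.845, 0.27, 0.07], [0.741, 0.198, 0.07], [0.773, 0.33, 0.07]]
red 199 (np.float64(0.5734101095136429), np.float64(0.3203027426510665), np.float64(0.0015857671741651134), 191, np.float64(-0.15030884242851217), np.float64(0.1328524449954529))
```

View pics/c1.png

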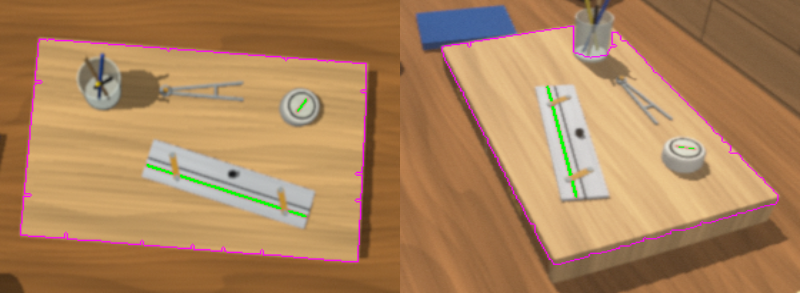

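```bash
cat >> h.py <<'E'
def bilin(I,p): return cv2.remap(I,p[:,:1].astype(np.float32),p[:,1:].astype(np.float32),cv2.INTER_LINEAR)[:,0]
def proj(c,P):
    K=np.array([[c["fx"],0,c["cx"]],[0,c["fy"],c["cy"]],[0,0,1]])
    return cv2.projectPoints(np.array(P,float).reshape(-1,1,3),cv2.Rodrigues(c["R"])[0],c["t"],K,np.array([c["k1"],0,0,0,0]))[0][:,0]
def profiles(c,a,b,y0,y1,z,half=.012,n=80,chan=None):
    # samples across the world line x=a+b*y at height z; returns offsets s along x, array n x len(s), ys
    I=cv2.GaussianBlur(c["color"].astype(np.float32),(0,0),.7); I=I.mean(2) if chan is None else chan(I)
    ys=np.linspace(y0,y1,n); s=np.arange(-half,half,.00025)
    P=np.array([[a+b*y+d,y,z] for y in ys for d in s])
    return s,bilin(I,proj(c,P)).reshape(n,len(s)),ys
def edge(c,a,b,y0,y1,z,sign=1,half=.012,chan=None):
    s,F,ys=profiles(c,a,b,y0,y1,z,half,chan=chan); G=np.clip(sign*np.gradient(F,axis=1),0,None)
    k=G.argmax(1); d=np.array([np.average(s[max(0,i-8):i+9],weights=g[max(0,i-8):i+9]+1e-9) for i,g in zip(k,G)])
    return fit(np.c_[a+b*ys+d,ys])
rc=lambda I:I[...,0]-np.maximum(I[...,1],I[...,2])
def line(c,a,b,y0,y1,z=.076,half=.008):
    s,F,ys=profiles(c,a,b,y0,y1,z,half,chan=rc); W=np.clip(F-np.median(F,1,keepdims=True)-15,0,None)
    g=W.sum(1)>0; d=(W*s).sum(1)[g]/W.sum(1)[g]
    return fit(np.c_[a+b*ys[g]+d,ys[g]])
E
python3 - <<'E'
from h import *
b=(.4915-.446)/.598;a=.4915-b*.353
for n in("top","side"):
    c=np.load(f"/tmp/{n}.npy",allow_pickle=True).item()
    print(n,"edge",np.round(edge(c,a,b,-.22,.33,.07),5))
    print("line",np.round(line(c,.574,.32,-.14,.12),5))
    # rear edge of rule
    al=.574+.048*1.05
    print("rear",np.round(edge(c,al,.32,-.15,.10,.076,sign=-1,chan=lambda I:I[...,2]),5))
    w=red(c); v,u=np.nonzero(w); P=cast(c,np.c_[u,v],.076); s=(abs(P[:,0]-.574-.32*P[:,1])<.006);P=P[s]
    t=(P[:,:2]@np.array([.305,.952])); print("ends",t.min(),t.max())
    X=cloud(c)
E
```

```text
top edge [ 4.6406e-01  7.6130e-02  7.1000e-04  7.5000e+01 -2.2000e-01  3.3000e-01]
line [ 5.7480e-01  3.2051e-01  1.1000e-04  7.2000e+01 -1.4000e-01  1.2000e-01]
rear [ 6.2497e-01  3.2200e-01  6.3000e-04  6.9000e+01 -1.5000e-01  1.0000e-01]
ends 0.017368800202204188 0.311365664035473
side edge [ 4.6303e-01  7.5910e-02  4.3000e-04  7.0000e+01 -2.2000e-01  3.3000e-01]
line [ 5.7341e-01  3.2058e-01  1.1000e-04  7.1000e+01 -1.4000e-01  1.2000e-01]
rear [ 6.237e-01  3.197e-01  4.500e-04  7.300e+01 -1.500e-01  1.000e-01]
ends 0.017095758729014802 0.3145876349721307
```

Careful with the scale: shifts go in shares of 0.8 m and turns go in shares of 2 rad. That gives: -0.608 m / 0.8 = -0.76, -0.09 m / 0.8 = -0.1125, -0.09 rad / 2 = -0.045.

Request:
{"fn": "move_arm", "kwargs": {
  "plan": [
    {"delta_pos":[-0.05,-0.0338,0],"turn":[0,0,0],"fingers":0},
    {"delta_pos":[-0.1125,-0.075,0],"turn":[0,0,-0.01],"fingers":0},
    {"delta_pos":[-0.175,-0.1163,0.0125],"turn":[0,0,-0.02],"fingers":0},
    {"delta_pos":[-0.2375,-0.1575,0.025],"turn":[0,0,-0.03],"fingers":0},
    {"delta_pos":[-0.3,-0.2,0.0375],"turn":[0,0,-0.045],"fingers":0},
    {"delta_pos":[-0.3625,-0.2413,0.05],"turn":[0,0,-0.045],"fingers":0},
    {"delta_pos":[-0.425,-0.2825,0.0625],"turn":[0,0,-0.045],"fingers":0},
    {"delta_pos":[-0.4875,-0.325,0.075],"turn":[0,0,-0.045],"fingers":0},
    {"delta_pos":[-0.55,-0.3663,0.0875],"turn":[0,0,-0.045],"fingers":0},
    {"delta_pos":[-0.6125,-0.4075,0.1],"turn":[0,0,-0.045],"fingers":0},
    {"delta_pos":[-0.675,-0.45,0.1125],"turn":[0,0,-0.045],"fingers":0},
    {"delta_pos":[-0.76,-0.505,0.125],"turn":[0,0,-0.045],"fingers":0}
  ]
}}

```text
clock: 1.7
position: [0.6361, -0.0187, 0.1442]
ee_rot: [0.154, 0.988, 0.0, -0.0]
ft_force: [1.3, 0.7, 0.2]
grip_width: 1.0
grasp_force: 0.0
```

Scaled: 0.02 m / 0.8 = 0.025.

Request:
{"fn": "move_arm", "kwargs": {
  "plan": [
    {"delta_pos":[0,0,0.025],"turn":[0,0,0],"fingers":0},
    {"delta_pos":[0,0,0.025],"turn":[0,0,0],"fingers":0}
  ]
}}

```text
clock: 1.95
position: [0.6341, -0.017, 0.1226]
ee_rot: [0.154, 0.988, -0.0, -0.002]
ft_force: [-0.3, 0.2, -0.8]
grip_width: 0.999
grasp_force: 0.0
```

```bash
python3 - <<'E'
from h import *
o=get_obs();p=o["position"];q=o["ee_rot"];print(p,q,o["ft_force"])
R=cv2.Rodrigues(np.zeros(3))[0]
from scipy.spatial.transform import Rotation as T
R=T.from_quat(q).as_matrix();print(R.round(4))
print("to pre",R.T@(np.array([.6463,-.0332,.092])-p))
c=camera("side");cv2.imwrite("pics/s2.png",cv2.resize(c["color"][100:340,230:550,::-1],(800,600)))
E
```

```text
[ 0.63411403 -0.01700611  0.12263128] [ 1.54342599e-01  9.88015551e-01 -1.98209325e-04 -1.89596296e-03] [-0.32934853  0.20977464 -0.76736379]
[[-9.523e-01  3.050e-01 -3.800e-03]
 [ 3.050e-01  9.524e-01  2.000e-04]
 [ 3.700e-03 -1.000e-03 -1.000e+00]]
to pre [-0.01665711 -0.0116759   0.03058153]
```

View pics/s2.png

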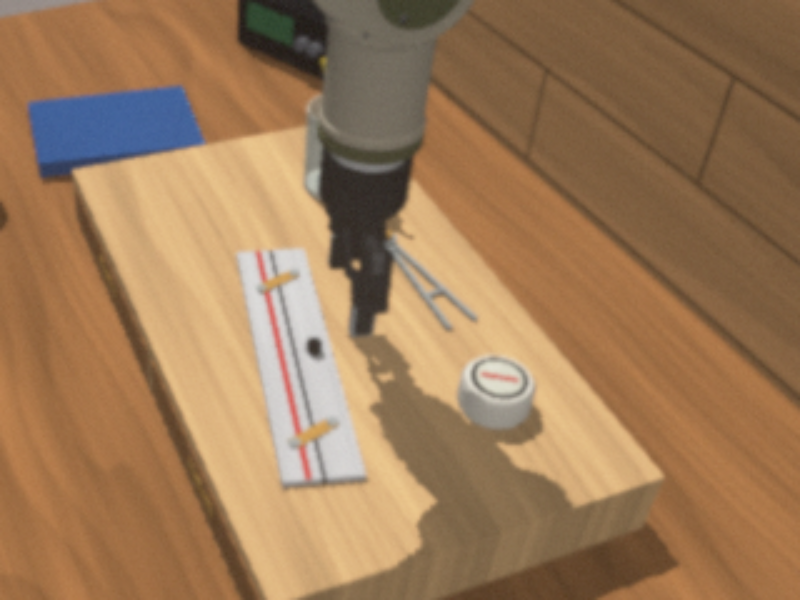

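Request:
{"fn": "move_arm", "kwargs": {
  "plan": [
    {"delta_pos":[-0.0213,-0.015,0.0125],"turn":[0,0,0],"fingers":0},
    {"delta_pos":[-0.0213,-0.015,0.0375],"turn":[0,0,0],"fingers":0},
    {"delta_pos":[-0.0213,-0.015,0.0375],"turn":[0,0,0],"fingers":0},
    {"delta_pos":[-0.0213,-0.015,0.0375],"turn":[0,0,0],"fingers":0}
  ]
}}

```text
clock: 2.5
position: [0.6477, -0.0327, 0.0949]
ee_rot: [0.154, 0.988, 0.0, -0.0]
ft_force: [0.6, -0.5, 0.2]
grip_width: 1.0
grasp_force: 0.0
```

Scaled: 0.006 m / 0.8 = 0.0075, 0.003 m / 0.8 = 0.0038.

Request:
{"fn": "move_arm", "kwargs": {
  "plan": [
    {"delta_pos":[0,0,0.0038],"turn":[0,0,0],"fingers":0},
    {"delta_pos":[0,0,0.0075],"turn":[0,0,0],"fingers":0},
    {"delta_pos":[0,0,0.0075],"turn":[0,0,0],"fingers":0}
  ]
}}

```text
clock: 2.88
position: [0.6478, -0.0339, 0.0885]
ee_rot: [0.154, 0.988, 0.0, -0.0]
ft_force: [-0.4, 0.6, 0.0]
grip_width: 0.998
grasp_force: 0.0
```

Scaled: 0.005 m / 0.8 = 0.0063, 0.004 m / 0.8 = 0.005.

Request:
{"fn": "move_arm", "kwargs": {
  "plan": [
    {"delta_pos":[0,0,0.0025],"turn":[0,0,0],"fingers":0},
    {"delta_pos":[0,0,0.005],"turn":[0,0,0],"fingers":0},
    {"delta_pos":[0,0,0.0063],"turn":[0,0,0],"fingers":0},
    {"delta_pos":[0,0,0.0063],"turn":[0,0,0],"fingers":0}
  ]
}}

```text
clock: 3.38
position: [0.6479, -0.0339, 0.0835]
ee_rot: [0.154, 0.988, 0.0, -0.0]
ft_force: [-0.7, 0.2, -0.6]
grip_width: 0.997
grasp_force: 0.0
```

Scaled: 0.003 m / 0.8 = 0.0038, 0.002 m / 0.8 = 0.0025.

Request:
{"fn": "move_arm", "kwargs": {
  "plan": [
    {"delta_pos":[0,0,0.0013],"turn":[0,0,0],"fingers":0},
    {"delta_pos":[0,0,0.0025],"turn":[0,0,0],"fingers":0},
    {"delta_pos":[0,0,0.0038],"turn":[0,0,0],"fingers":0},
    {"delta_pos":[0,0,0.0038],"turn":[0,0,0],"fingers":0}
  ]
}}

```text
clock: 3.88
position: [0.6479, -0.034, 0.0805]
ee_rot: [0.154, 0.988, 0.0, -0.0]
ft_force: [-0.3, 0.4, -0.4]
grip_width: 0.999
grasp_force: 0.0
```

Scaled: 0.003 m / 0.8 = 0.0038, 0.002 m / 0.8 = 0.0025.

Request:
{"fn": "move_arm", "kwargs": {
  "plan": [
    {"delta_pos":[0,0,0.0013],"turn":[0,0,0],"fingers":0},
    {"delta_pos":[0,0,0.0025],"turn":[0,0,0],"fingers":0},
    {"delta_pos":[0,0,0.0038],"turn":[0,0,0],"fingers":0},
    {"delta_pos":[0,0,0.0038],"turn":[0,0,0],"fingers":0}
  ]
}}

```text
clock: 4.38
position: [0.6479, -0.034, 0.0775]
ee_rot: [0.154, 0.988, 0.0, -0.0]
ft_force: [-0.1, 0.3, 0.3]
grip_width: 1.002
grasp_force: 0.0
```

Scaled: 0.003 m / 0.8 = 0.0038, 0.002 m / 0.8 = 0.0025.

Request:
{"fn": "move_arm", "kwargs": {
  "plan": [
    {"delta_pos":[0,0,0.0013],"turn":[0,0,0],"fingers":0},
    {"delta_pos":[0,0,0.0025],"turn":[0,0,0],"fingers":0},
    {"delta_pos":[0,0,0.0038],"turn":[0,0,0],"fingers":0},
    {"delta_pos":[0,0,0.0038],"turn":[0,0,0],"fingers":0}
  ]
}}

```text
clock: 4.88
position: [0.6479, -0.034, 0.0745]
ee_rot: [0.154, 0.988, 0.0, -0.0]
ft_force: [0.3, 0.3, 0.1]
grip_width: 1.002
grasp_force: 0.0
```

Scaled: 0.002 m / 0.8 = 0.0025, 0.001 m / 0.8 = 0.0013.

Request:
{"fn": "move_arm", "kwargs": {
  "plan": [
    {"delta_pos":[0,0,0.0013],"turn":[0,0,0],"fingers":0},
    {"delta_pos":[0,0,0.0025],"turn":[0,0,0],"fingers":0},
    {"delta_pos":[0,0,0.0025],"turn":[0,0,0],"fingers":0}
  ]
}}

```text
clock: 5.25
position: [0.6479, -0.0339, 0.0725]
ee_rot: [0.154, 0.988, 0.0, -0.0]
ft_force: [-1.2, 0.2, -0.9]
grip_width: 1.002
grasp_force: 0.0
```

Scaled: 0.001 m / 0.8 = 0.0013.

Request:
{"fn": "move_arm", "kwargs": {
  "plan": [
    {"delta_pos":[0,0,0.0013],"turn":[0,0,0],"fingers":0},
    {"delta_pos":[0,0,0.0013],"turn":[0,0,0],"fingers":0}
  ]
}}

```text
clock: 5.5
position: [0.6479, -0.034, 0.0716]
ee_rot: [0.154, 0.988, 0.0, -0.0]
ft_force: [-0.1, -0.4, 0.1]
grip_width: 1.001
grasp_force: 0.0
```

Scaled: 0.001 m / 0.8 = 0.0013.

Request:
{"fn": "move_arm", "kwargs": {
  "plan": [
    {"delta_pos":[0,0,0.0013],"turn":[0,0,0],"fingers":0},
    {"delta_pos":[0,0,0.0013],"turn":[0,0,0],"fingers":0}
  ]
}}

```text
clock: 5.75
position: [0.6479, -0.034, 0.0706]
ee_rot: [0.154, 0.988, 0.0, -0.0]
ft_force: [0.7, -0.7, -0.3]
grip_width: 1.001
grasp_force: 0.0
```

Scaled: 0.001 m / 0.8 = 0.0013.

Request:
{"fn": "move_arm", "kwargs": {
  "plan": [
    {"delta_pos":[0,0,0.0013],"turn":[0,0,0],"fingers":0},
    {"delta_pos":[0,0,0.0013],"turn":[0,0,0],"fingers":0}
  ]
}}

```text
clock: 6.0
position: [0.6479, -0.0339, 0.0695]
ee_rot: [0.154, 0.988, 0.0, -0.0]
ft_force: [-0.1, -0.9, -0.8]
grip_width: 0.996
grasp_force: 0.0
```

Scaled: 0.001 m / 0.8 = 0.0013.

Request:
{"fn": "move_arm", "kwargs": {
  "plan": [
    {"delta_pos":[0,0,0.0013],"turn":[0,0,0],"fingers":0},
    {"delta_pos":[0,0,0.0013],"turn":[0,0,0],"fingers":0}
  ]
}}

```text
clock: 6.25
position: [0.6479, -0.0339, 0.0685]
ee_rot: [0.154, 0.988, 0.0, -0.0]
ft_force: [0.0, -0.8, 0.6]
grip_width: 1.004
grasp_force: 0.0
```

Scaled: 0.001 m / 0.8 = 0.0013.

Request:
{"fn": "move_arm", "kwargs": {
  "plan": [
    {"delta_pos":[0,0,0.0013],"turn":[0,0,0],"fingers":0},
    {"delta_pos":[0,0,0.0013],"turn":[0,0,0],"fingers":0}
  ]
}}

```text
clock: 6.5
position: [0.648, -0.034, 0.068]
ee_rot: [0.154, 0.988, 0.0, 0.0]
ft_force: [-2.2, -0.0, 5.4]
grip_width: 1.001
grasp_force: 2.2
```

Scaled: 0.0524 m / 0.8 = 0.0655, 0.0463 m / 0.8 = 0.0579, -0.07 rad / 2 = -0.035.

Request:
{"fn": "move_arm", "kwargs": {
  "plan": [
    {"delta_pos":[0,0,-0.0031],"turn":[0,0,0],"fingers":0},
    {"delta_pos":[0.01,0,-0.0031],"turn":[0,0,0],"fingers":0},
    {"delta_pos":[0.0188,0,-0.0031],"turn":[0,0,0],"fingers":0},
    {"delta_pos":[0.0238,0,-0.0031],"turn":[0,0,0],"fingers":0},
    {"delta_pos":[0.0273,0,-0.0031],"turn":[0,0,0],"fingers":0},
    {"delta_pos":[0.0311,0,-0.0031],"turn":[0,0,-0.0035],"fingers":0},
    {"delta_pos":[0.0349,0,-0.0031],"turn":[0,0,-0.007],"fingers":0},
    {"delta_pos":[0.0425,-0.0003,-0.0031],"turn":[0,0,-0.014],"fingers":0},
    {"delta_pos":[0.0501,-0.0005,-0.0031],"turn":[0,0,-0.021],"fingers":0},
    {"delta_pos":[0.0579,-0.0009,-0.0031],"turn":[0,0,-0.028],"fingers":0},
    {"delta_pos":[0.0655,-0.0014,-0.0031],"turn":[0,0,-0.035],"fingers":0},
    {"delta_pos":[0.0655,-0.0014,-0.0031],"turn":[0,0,-0.035],"fingers":0}
  ]
}}

```text
clock: 8.0
position: [0.5971, -0.0188, 0.0701]
ee_rot: [0.119, 0.993, 0.0, -0.0]
ft_force: [-0.5, -0.2, -0.2]
grip_width: 0.999
grasp_force: 0.0
```

```bash
cat > m.py <<'E'
from h import *
from scipy.spatial.transform import Rotation as T
ed={"top":(.46406,.07613),"side":(.46303,.07591)}
def meas():
    out={}
    for n in ed:
        c=camera(n); w=red(c); v,u=np.nonzero(w); P=cast(c,np.c_[u,v],.076)
        P=P[(P[:,0]>.42)&(P[:,0]<.6)&(P[:,1]>-.22)&(P[:,1]<.2)]
        f=fit(P); a,b=f[:2]; 
        for _ in range(2): L=line(c,a,b,f[4]+.006,f[5]-.006); a,b=L[:2]
        e=ed[n]; g=lambda y:1e3*(a+b*y-e[0]-e[1]*y)/np.hypot(1,e[1])
        ym=(f[4]+f[5])/2
        print(n,"line",np.round(L,5),"gap mm L/mid/R",[round(g(y),2) for y in(ym+.14,ym,ym-.14)],"angle",round(np.arctan(b)-np.arctan(e[1]),4),"ends y",np.round(f[4:],3))
        out[n]=c
    o=get_obs(); R=T.from_quat(o["ee_rot"]).as_matrix()
    print("tool",o["position"].round(4),"yang",np.arctan2(R[0,1],R[1,1]).round(4),"F",o["ft_force"].round(1),o["clock"])
    return out
E
python3 - <<'E'
from m import *
o=meas();cv2.imwrite("pics/m3.png",np.hstack([cv2.resize(o["top"]["color"][60:300,220:520,::-1],(400,320)),cv2.resize(o["side"]["color"][130:370,230:530,::-1],(400,320))]))
E
```

```text
top line [ 5.4147e-01  2.4305e-01  1.1000e-04  7.3000e+01 -1.0440e-02  1.3245e-01] gap mm L/mid/R [np.float64(110.64), np.float64(87.34), np.float64(64.04)] angle 0.1624 ends y [-0.016  0.138]
side line [ 5.4022e-01  2.4195e-01  1.0000e-04  7.2000e+01 -1.4149e-01  1.3295e-01] gap mm L/mid/R [np.float64(99.44), np.float64(76.26), np.float64(53.08)] angle 0.1616 ends y [-0.147  0.139]
tool [ 0.5975 -0.019   0.0701] yang 0.2399 F [ 0.7 -0.1  0.5] 8.1
```

View pics/m3.png

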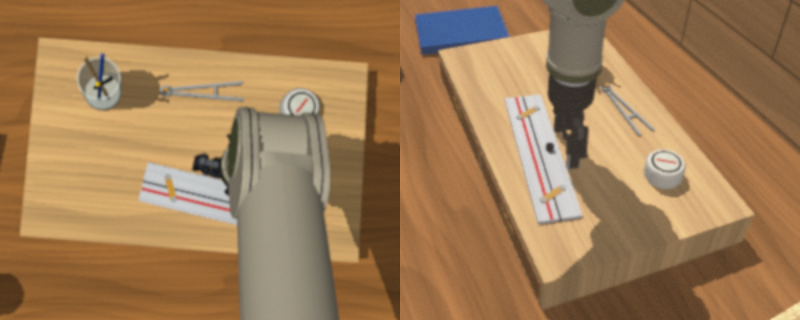

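Scaled: 0.0699 m / 0.8 = 0.0874, 0.0636 m / 0.8 = 0.0795, -0.163 rad / 2 = -0.0815.

Request:
{"fn": "move_arm", "kwargs": {
  "plan": [
    {"delta_pos":[0.008,0,0],"turn":[0,0,-0.0074],"fingers":0},
    {"delta_pos":[0.016,-0.0003,0],"turn":[0,0,-0.0148],"fingers":0},
    {"delta_pos":[0.024,-0.0005,0],"turn":[0,0,-0.0223],"fingers":0},
    {"delta_pos":[0.032,-0.001,0],"turn":[0,0,-0.0297],"fingers":0},
    {"delta_pos":[0.0399,-0.0015,0],"turn":[0,0,-0.0371],"fingers":0},
    {"delta_pos":[0.0479,-0.0021,0],"turn":[0,0,-0.0445],"fingers":0},
    {"delta_pos":[0.0558,-0.0029,0],"turn":[0,0,-0.0519],"fingers":0},
    {"delta_pos":[0.0638,-0.0038,0],"turn":[0,0,-0.0593],"fingers":0},
    {"delta_pos":[0.0716,-0.0048,0],"turn":[0,0,-0.0667],"fingers":0},
    {"delta_pos":[0.0795,-0.0059,0],"turn":[0,0,-0.0741],"fingers":0},
    {"delta_pos":[0.0856,-0.0069,0],"turn":[0,0,-0.08],"fingers":0},
    {"delta_pos":[0.0874,-0.0071,0],"turn":[0,0,-0.0815],"fingers":0}
  ]
}}

```text
clock: 9.6
position: [0.5282, -0.0079, 0.0702]
ee_rot: [0.038, 0.999, 0.0, -0.0]
ft_force: [0.7, -0.1, -0.8]
grip_width: 0.999
grasp_force: 0.5
```

Request:
{"fn": "move_arm", "kwargs": {
  "plan": [
    {"delta_pos":[0,0,0],"turn":[0,0,0],"fingers":0},
    {"delta_pos":[0,0,0],"turn":[0,0,0],"fingers":0}
  ]
}}

```text
clock: 9.85
position: [0.5284, -0.008, 0.0701]
ee_rot: [0.038, 0.999, 0.0, -0.0]
ft_force: [0.3, 0.7, 0.2]
grip_width: 0.998
grasp_force: 0.0
```

```bash
python3 - <<'E'
from m import *
o=meas()
E
```

```text
top line [4.7052e-01 7.7090e-02 1.0000e-04 7.1000e+01 4.0500e-03 1.3683e-01] gap mm L/mid/R [np.float64(6.64), np.float64(6.51), np.float64(6.37)] angle 0.001 ends y [-0.002  0.143]
side line [ 4.6948e-01  7.6080e-02  1.3000e-04  7.1000e+01 -1.4499e-01  1.3860e-01] gap mm L/mid/R [np.float64(6.45), np.float64(6.43), np.float64(6.41)] angle 0.0002 ends y [-0.151  0.145]
tool [ 0.5285 -0.008   0.0701] yang 0.0769 F [-0.1  0.3 -0.5] 9.95
```

Scaled: 0.0045 m / 0.8 = 0.0056, 0.004 m / 0.8 = 0.005.

Request:
{"fn": "move_arm", "kwargs": {
  "plan": [
    {"delta_pos":[0.0019,0,0],"turn":[0,0,0],"fingers":0},
    {"delta_pos":[0.0038,0,0],"turn":[0,0,0],"fingers":0},
    {"delta_pos":[0.005,0,0],"turn":[0,0,0],"fingers":0},
    {"delta_pos":[0.0056,0,0],"turn":[0,0,0],"fingers":0},
    {"delta_pos":[0.0056,0,0],"turn":[0,0,0],"fingers":0},
    {"delta_pos":[0.0056,0,0],"turn":[0,0,0],"fingers":0}
  ]
}}

```text
clock: 10.7
position: [0.5239, -0.0076, 0.0701]
ee_rot: [0.038, 0.999, 0.0, -0.0]
ft_force: [-0.2, -0.1, 0.2]
grip_width: 1.003
grasp_force: 0.2
```

```bash
python3 - <<'E'
from m import *
o=meas()
for n in ed:
    c=np.load(f"/tmp/{n}.npy",allow_pickle=True).item(); e=ed[n]
    for ch in (0,1,2):
        print(n,ch,"front",np.round(edge(c,*e,-.22,.33,.07,chan=lambda I:I[...,ch])[:3],5),"rear",np.round(edge(c,e[0]+.361,e[1],-.24,.3,.07,sign=-1,chan=lambda I:I[...,ch])[:3],5))
    s=np.cos(.31); print("rule front",np.round(edge(c,.574-.022/s,.3205,-.13,.11,.076,chan=lambda I:I[...,2])[:3],5),22/s)
c=o["side"]; cv2.imwrite("pics/m4.png",cv2.resize(c["color"][150:370,240:460,::-1],(600,600),interpolation=cv2.INTER_CUBIC))
E
```

```text
top line [4.6631e-01 7.7280e-02 1.1000e-04 7.2000e+01 4.0800e-03 1.3681e-01] gap mm L/mid/R [np.float64(2.48), np.float64(2.32), np.float64(2.16)] angle 0.0011 ends y [-0.002  0.143]
side line [ 4.6525e-01  7.6330e-02  1.2000e-04  7.2000e+01 -1.4339e-01  1.3957e-01] gap mm L/mid/R [np.float64(2.27), np.float64(2.21), np.float64(2.16)] angle 0.0004 ends y [-0.149  0.146]
tool [ 0.5239 -0.0076  0.0701] yang 0.0768 F [ 0.8 -0.3 -0.6] 10.8
top 0 front [0.46429 0.07759 0.00079] rear [8.2515e-01 7.8010e-02 7.3000e-04]
top 1 front [0.46403 0.07634 0.0007 ] rear [8.2518e-01 7.7110e-02 7.3000e-04]
top 2 front [0.46389 0.07558 0.00069] rear [8.253e-01 7.741e-02 7.200e-04]
rule front [0.55098 0.32124 0.00064] 23.101149319602534
side 0 front [4.6318e-01 7.5620e-02 3.9000e-04] rear [8.243e-01 7.562e-02 7.000e-04]
side 1 front [4.6308e-01 7.5000e-02 4.1000e-04] rear [8.2418e-01 7.6440e-02 6.8000e-04]
side 2 front [4.6293e-01 7.4660e-02 3.9000e-04] rear [8.2443e-01 7.5170e-02 6.2000e-04]
rule front [5.5028e-01 3.1837e-01 3.3000e-04] 23.101149319602534
```

View pics/m4.png

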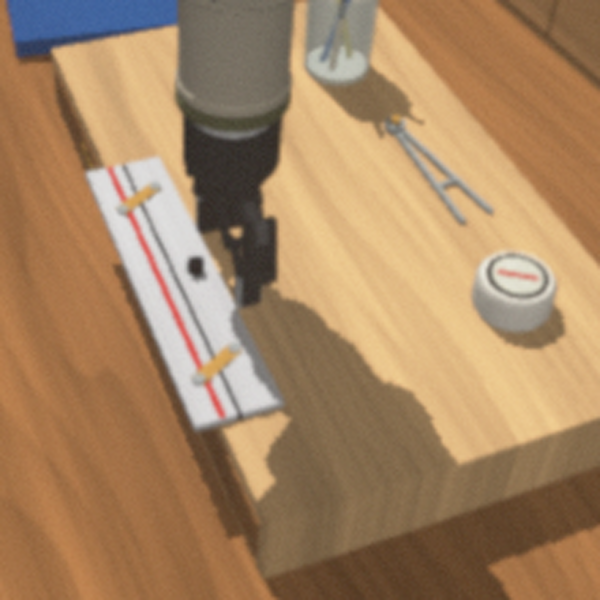

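Scaled: 0.0022 m / 0.8 = 0.0028, 0.001 m / 0.8 = 0.0013.

Request:
{"fn": "move_arm", "kwargs": {
  "plan": [
    {"delta_pos":[0.0013,0,0],"turn":[0,0,0],"fingers":0},
    {"delta_pos":[0.0021,0,0],"turn":[0,0,0],"fingers":0},
    {"delta_pos":[0.0028,0,0],"turn":[0,0,0],"fingers":0},
    {"delta_pos":[0.0028,0,0],"turn":[0,0,0],"fingers":0},
    {"delta_pos":[0.0028,0,0],"turn":[0,0,0],"fingers":0}
  ]
}}

```text
clock: 11.42
position: [0.5217, -0.0075, 0.0701]
ee_rot: [0.038, 0.999, 0.0, -0.0]
ft_force: [1.0, -0.5, -0.1]
grip_width: 1.001
grasp_force: 0.3
```

```bash
python3 - <<'E'
from m import *
meas();meas()
E
```

```text
top line [4.6413e-01 7.7000e-02 1.0000e-04 7.2000e+01 4.0800e-03 1.3681e-01] gap mm L/mid/R [np.float64(0.25), np.float64(0.13), np.float64(0.0)] angle 0.0009 ends y [-0.002  0.143]
side line [ 4.6306e-01  7.6390e-02  1.2000e-04  7.2000e+01 -1.4485e-01  1.4055e-01] gap mm L/mid/R [np.float64(0.1), np.float64(0.03), np.float64(-0.04)] angle 0.0005 ends y [-0.151  0.147]
tool [ 0.5217 -0.0075  0.0701] yang 0.0768 F [ 0.5  0.1 -0.1] 11.525
top line [4.6412e-01 7.7080e-02 1.0000e-04 7.2000e+01 4.0800e-03 1.3681e-01] gap mm L/mid/R [np.float64(0.26), np.float64(0.13), np.float64(-0.0)] angle 0.0009 ends y [-0.002  0.143]
side line [ 4.6306e-01  7.6340e-02  1.3000e-04  7.2000e+01 -1.4485e-01  1.4055e-01] gap mm L/mid/R [np.float64(0.08), np.float64(0.02), np.float64(-0.04)] angle 0.0004 ends y [-0.151  0.147]
tool [ 0.5217 -0.0075  0.0701] yang 0.0768 F [ 0.3 -0.2 -0.8] 11.625
```

Scaled: 0.3 m / 0.8 = 0.375, -0.03 m / 0.8 = -0.0375.

Request:
{"fn": "move_arm", "kwargs": {
  "plan": [
    {"delta_pos":[-0.0063,0,0],"turn":[0,0,0],"fingers":0},
    {"delta_pos":[-0.0188,0,0],"turn":[0,0,0],"fingers":0},
    {"delta_pos":[-0.025,0,-0.0063],"turn":[0,0,0],"fingers":0},
    {"delta_pos":[-0.025,0,-0.0375],"turn":[0,0,0],"fingers":0},
    {"delta_pos":[-0.025,0,-0.0875],"turn":[0,0,0],"fingers":0},
    {"delta_pos":[-0.025,0,-0.15],"turn":[0,0,0],"fingers":0},
    {"delta_pos":[-0.025,0.0625,-0.2],"turn":[0,0,0],"fingers":0},
    {"delta_pos":[-0.025,0.125,-0.2],"turn":[0,0,0],"fingers":0},
    {"delta_pos":[0,0.1875,-0.2],"turn":[0,0,0],"fingers":0},
    {"delta_pos":[0,0.25,-0.2],"turn":[0,0,0],"fingers":0},
    {"delta_pos":[0,0.3125,-0.2],"turn":[0,0,0],"fingers":0},
    {"delta_pos":[0,0.375,-0.2],"turn":[0,0,0],"fingers":0}
  ]
}}

```text
clock: 13.12
position: [0.545, 0.2932, 0.2306]
ee_rot: [0.039, 0.999, 0.0, 0.0]
ft_force: [1.0, 0.2, 0.6]
grip_width: 0.999
grasp_force: 0.0
```

Request:
{"fn": "move_arm", "kwargs": {
  "plan": [
    {"delta_pos":[0.0375,0.0625,0],"turn":[0,0,0],"fingers":0},
    {"delta_pos":[0.075,0.125,0],"turn":[0,0,0],"fingers":0},
    {"delta_pos":[0.075,0.125,0],"turn":[0,0,0],"fingers":0},
    {"delta_pos":[0.075,0.125,0],"turn":[0,0,0],"fingers":0}
  ]
}}

```text
clock: 13.62
position: [0.4931, 0.3955, 0.2302]
ee_rot: [0.038, 0.999, -0.0, 0.0]
ft_force: [1.8, -0.3, 0.1]
grip_width: 1.002
grasp_force: 0.0
```

```bash
python3 - <<'E'
from m import *
o=meas()
c=o["top"]; print("edge now, outside rule",np.round(edge(c,*ed["top"],.17,.33,.07)[:3],5),np.round(edge(c,*ed["top"],-.22,-.165,.07)[:3],5))
cv2.imwrite("pics/m5.png",np.hstack([cv2.resize(o["top"]["color"][60:300,220:520,::-1],(400,320)),cv2.resize(o["side"]["color"][130:370,230:530,::-1],(400,320))]))
E
```

```text
top line [ 4.6414e-01  7.7740e-02  1.0000e-04  7.2000e+01 -1.4572e-01  1.3681e-01] gap mm L/mid/R [np.float64(0.3), np.float64(0.08), np.float64(-0.15)] angle 0.0016 ends y [-0.152  0.143]
side line [ 4.6305e-01  7.6350e-02  1.3000e-04  7.2000e+01 -1.4485e-01  1.3697e-01] gap mm L/mid/R [np.float64(0.08), np.float64(0.02), np.float64(-0.04)] angle 0.0004 ends y [-0.151  0.143]
tool [0.4938 0.3944 0.2304] yang 0.0792 F [ 0.9  0.1 -0.2] 13.725
edge now, outside rule [0.47861 0.0258  0.00157] [0.46071 0.06018 0.00062]
```

View pics/m5.png

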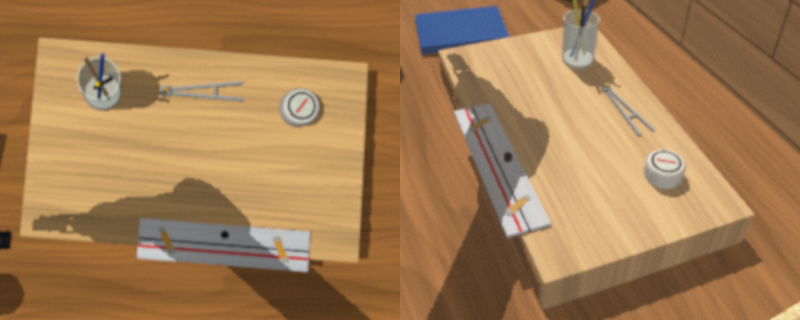

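The red line lies on the chest's front edge to within about 0.3 mm from end to end. The other objects have not moved, and the arm is clear.

```bash
python3 -c "
from workcell import *
print(hand_in())"
```

```text
the job is handed in; nothing more can be done
None
```

The rule was slid to the chest's front edge and the job is handed in: the red line measured within about 0.3 mm of the edge from end to end, the rest of the rule looks flat on the chest in the last pictures, the compass, dividers, cup and logbook show no movement in them (the mug was out of view but was not approached), and it took about 14 s of the 40 s allowed.

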